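# Open the push-and-turn bottle of wood oil

## Robot

A 6-joint arm with a two-finger parallel gripper is mounted at the origin on the work surface; the furniture and walls round the work are solid. World frame = base frame: x ahead of the robot, y to its left, z up, the work surface at z = 0. Lengths are in m, angles in rad, forces in N, time in s.
With the tool pointing down it reaches from about 0.325 to 0.85 m from the base axis. Payload 4.4 kg.
Tool frame: the origin (TCP) lies between the finger pads; the fingertips stand 8 mm ahead of it and the grasp point (between the pads) lies 11 mm behind it (ctrl.tips_ahead is the distance from the TCP to the fingertips, in m); z points along the fingers, y is the line along which they close (so a half turn about z gives the same grasp; the last joint's range is limited). The gripper opens to 94 mm and grips with 3 to 60 N. Pads are 16 mm wide; open, the fingers measure 119 mm over their backs; the gripper's body (75 mm by 177 mm) begins 78 mm behind the grasp point.
Start: joints at [-1.323, 0.207, 1.542, -0, 1.393, -0.15], TCP at [0.223, -0.53, 0.213] pointing down, gripper open.
Joint ranges: [-2.73, 2.73], [-0.86, 2.22], [0.23, 2.46], [-1.11, 4.25], [0.08, 2.63], [-2.82, 2.82]. Speed limits (rad/s): [2.79, 2.79, 3.14, 3.14, 3.14, 3.14].

## Interface

Orientations are given as a unit quaternion [x, y, z, w].
In Python, from station import sense, grab_frame, order, finder, ctrl gives the robot as it stands.
- The arm moves only by the shell command python3 -m jog 'ROWS'. ROWS is JSON, a list of rows, each a list of 5 numbers: the shift along the tool's x, y, z in units of 50 mm (1.0 is 50 mm), then the turn about the tool's z in units of 5 degrees (1.0 is 5 degrees), then the opening, from 0 (shut) to 1 (fully open). In form: [[dx, dy, dz, twist, claw], ...]. A call has 1 to 8 rows; each row is the pose to reach, as a shift and turn from the pose commanded when the call began, along the tool's axes at that moment; what a row does not reach only later rows make up. A row lasts 1/8 s, in which the tool goes at most 62.5 mm and 10.7 degrees, less where a joint would pass 70% of its speed; a pose out of reach is approached as far as the arm can. A call with a gripper value outside its range is refused whole. The fingers move at their own pace and stop on an object; the grip force is fixed at half the most. Time passes only in rows, so rows that repeat a pose let the fingers close. It gives the time, the measured TCP pose, the force, the opening and the grip force at its end, in the units of the state.
- sense(): the state, without advancing time (a new reading comes with each control period).
- grab_frame(name): name is "scene" or "top" or "wrist"; returns a dict with "img" (480x640x3 uint8, red, green, blue), "intrinsics" (3x3 intrinsics, pixels), "view" (4x4, takes a point from world to camera coordinates). Camera axes: x right, y down, z forward; pixel columns grow to the right and rows downward; lengths in m; the calibration is good to about 2 mm. The wrist camera is an equidistant fisheye: a pixel r from the principal point sees the ray r / f radians off the axis. A picture is of the moment at which its call begins. There is no depth.
- order.sign_off(): hands the job in; it is judged then, once.
Trained networks look in the newest picture that a camera, given by its name, has taken for a name from the list of things; names that differ only in an ending like _2 or _b are one class to them, and where a whole thing is asked for, a point or a joint stands for the part that bears it (a point fixed in the world has none). Each returns a list of dicts, best first, with "p" (0 to 1); they miss things now and then, are a little off and sometimes report something else, mostly with a low value. They report only what shows in the picture. A call takes as long as a camera call. They do not tell look-alikes from the thing itself.
- finder.spot_in(thing, camera): "rect" ([centre column, centre row, width, height] as shares, 0 to 1, of the picture: columns of its width, rows of its height, round what is visible of it).
The state is a dict: "t": time; "joint_positions": joint angles; "dq": joint speeds; "effort": joint torques, N m; "eef_pos": TCP position; "tcp_rot": TCP orientation; "contact_force": force on the tool from outside, world axes, zero at the start; "moment": the same for the moment, N m; "finger_gap": opening from 0.0 (shut) to 1.0 (fully open); "finger_force": force on a finger pad.
Only numpy, scipy, OpenCV 4.12 (cv2) and the standard library are available. Lean on these libraries where they do the work, as an engineer would, in place of code of your own. Each camera call takes 0.05 s, during which the arm holds its last target. There are 200 camera calls.

## Task

Two square white bottles stand in the plywood rack on the bench; open the wood oil, the one with the broad ribbed push-and-turn safety cap (the other has a slim pointed spout). Press the cap down against its spring, keep it pressed while turning it anticlockwise (seen from above) about a sixth of a turn until its hooks are clear, then lift it straight off. Finish while still holding the cap still and level in the gripper about a hand's breadth right above the open mouth, so that the drips fall back in; the bottle stays seated upright in its well, and the other bottle and the things around the rack stay where they are.

Things in the scene. Friction and masses are not known exactly. Their poses are not given: they have to be found in the camera images.
- bottle_rack: plywood rack screwed to the bench, 104 x 290 mm, 67 mm high. Origin: centre of its underside, on the bench top; y runs along its length, z up. Two square wells, 74 x 74 mm and 55 mm deep, are centred 65 mm either side of the origin along y; their floor is 12 mm above the bench. Two small glue bottles stand in the bay between the wells, no higher than 75 mm above the bench
- oil_bottle: loose square white plastic bottle, 70 x 70 mm, 172 mm tall without its cap, 0.4 to 0.8 kg, standing in one of the two wells (which one varies) with 2 mm play each side; the well stops it from turning. Body 118 mm high, sloping shoulder up to 138 mm, then a neck 28 mm across with three lugs, under the cap. Origin: centre of its underside, z up; its flat sides face along x and y
- mouth (a point): centre of the oil bottle's mouth (the rim of its neck), on the bottle's axis 172 mm above its underside; axes as the bottle's
- safety_cap: round ribbed black push-and-turn cap on the oil bottle, 46 mm across, 29 mm high, 40 g. Origin: centre of the skirt's lower edge, z up. Locked, it is 155 mm above the bottle's underside (17 mm below the mouth), its x axis along the bottle's. Space for fingers: the shoulder is 17 mm or more below the skirt. Locked, it cannot be pulled off (the bottle comes along) and turns no more than 6 degrees
- spout_bottle: the other loose square white bottle, same body, 0.6 kg, with a slim pointed black spout cap 30 mm across, 188 mm tall over all, in the other well. To be left alone. Origin: centre of its underside
- sanding_block: loose brown sanding block 67 x 112 x 26 mm lying in front of the rack, to be left alone; origin: centre of its underside
- flap_wheel: loose abrasive flap wheel 59 mm across standing on its face behind the rack, shank up, 92 mm tall, to be left alone; origin: centre of its underside
- glasses: loose safety glasses 138 x 139 x 40 mm lying in front of the rack, to be left alone; origin: centre of its underside
- cap_top (a point): centre of the cap's flat top, 29 mm above its lower edge. Hooks in the cap hold the lugs in notches 3.5 mm deep: press the cap 4 to 6 mm down (it bottoms at 6), keep it down and turn it anticlockwise seen from above. After 40 degrees the hooks are clear of the lugs and it lifts straight off; a stop ends the turn at 83 degrees, so 60 is the middle
- cap_liner (a joint): sprung liner disc inside the cap, in m: 0 locked, grows as the cap is pressed down, 0.006 fully pressed, -0.0015 with the cap off. It pushes the cap up with 3 N at 0 and 12 N at 0.006
Mind the look-alikes: they are no part of the job. Leave any red look-alike of the safety_cap alone.

How it is judged:
On the way, in this order (a step that is already met when the one before it is completed fails the run):
1. the locked cap is pressed down at least 3 mm (z of safety_cap in the frame of oil_bottle below 0.152 m and angle between the x axis of safety_cap and the x axis of oil_bottle, either way round below 0.3 rad), for 0.1 s.
2. the cap is turned loose (by 35 degrees or more) while still down on the neck (z of safety_cap in the frame of oil_bottle below 0.16 m and angle between the x axis of safety_cap and the x axis of oil_bottle, either way round above 0.61 rad), for 0.1 s.
At the end, for the whole second after the job is handed in: The fingers hold the cap still, level within 11 degrees, its lower edge 35 to 160 mm above the mouth and within 25 mm of being centred over it, touching the bottle no more; the oil bottle stands at rest upright (within 3.4 degrees) on the floor of its well (z of safety_cap in the frame of mouth between 0.035 and 0.16 m and horizontal distance between safety_cap and mouth below 0.025 m and angle between safety_cap's own z axis and vertical below 0.2 rad and linear speed of each of safety_cap, oil_bottle below 0.02 m/s and contact force between safety_cap and the fingers above 1 N and contact force between safety_cap and oil_bottle below 0.1 N and angle between oil_bottle's own z axis and vertical below 0.06 rad and z of oil_bottle in the frame of bottle_rack below 0.016 m); the arm keeps its last pose, push and grip.
It fails at once if the oil bottle is pulled out of its well (lifted more than 25 mm) (z of oil_bottle in the frame of bottle_rack above 0.037 m).
It fails at once if the other bottle is knocked or moved (more than 15 mm) (distance of spout_bottle from where it was at the start of the episode above 0.015 m).
It fails at once if a thing beside the rack is knocked (moved more than 20 mm) (distance of any of sanding_block, flap_wheel, glasses from where it was at the start of the episode above 0.02 m).
It also fails if it takes over 38 s, if anything falls off the work surface, if the arm or the gripper's body presses on something with over 40 N, if the wrist force passes 120 N, or if a joint passes its speed limit or range.

## Working session

There is one attempt and no reset: what is moved stays moved. The work goes in short steps, Python scripts to look and compute and a shell command to move; the robot and the scene stay as the last step left them, time stands still between calls to the robot, and variables do not carry over. Pictures are saved under pics/ and viewed, at most 10 in all, crops included, and the job is handed in when it is done.

```bash
mkdir -p pics; ls; python3 - <<'E'
from station import sense, grab_frame, order, finder, ctrl
import cv2, numpy as np
s=sense(); print(s)
for c in ["scene","top"]:
    f=grab_frame(c); cv2.imwrite(f"pics/{c}0.png",f["img"][:,:,::-1]); print(c,f["intrinsics"],f["view"])
    for t in ["safety_cap","oil_bottle","spout_bottle","bottle_rack"]:
        print(t,[(round(d["p"],2),np.round(np.array(d["rect"])*[640,480,640,480],1)) for d in finder.spot_in(t,c)[:3]])
E
```

```text
pics
{'t': 0.0, 'joint_positions': array([-1.32251942e+00,  2.07405595e-01,  1.54293530e+00, -1.81281380e-05,
        1.39345816e+00, -1.50530802e-01]), 'dq': array([ 6.51981829e-04,  9.70887851e-05, -4.03748917e-04, -4.61109735e-04,
       -1.70896862e-03,  3.16597469e-04]), 'effort': array([ 2.96222297e-04, -3.70879734e+01, -2.81417978e+01,  6.98139891e-02,
        3.62838374e-02, -1.91240229e-04]), 'eef_pos': array([ 0.22305982, -0.5291336 ,  0.2123078 ]), 'tcp_rot': array([ 9.80183924e-01,  1.98086492e-01, -6.28046537e-05, -1.10144422e-03]), 'contact_force': array([ 0.82992367, -0.2941279 , -0.30806769]), 'moment': array([ 0.03812116, -0.03380577,  0.00997976]), 'finger_force': 0.0, 'finger_gap': 1.0009430417378953}
scene [[574.82819185   0.         323.68967636]
 [  0.         574.82819185 239.50544283]
 [  0.           0.           1.        ]] [[-0.82187571 -0.56953218 -0.01238601  0.45954878]
 [-0.42358051  0.62550665 -0.6552259   0.3071845 ]
 [ 0.38091977 -0.53326778 -0.75533145  1.04587655]
 [ 0.          0.          0.          1.        ]]
safety_cap [(0.94, array([349.4,
[... 200 characters left out ...]
316.9, 288.8,  45.9,  62.9]))]
bottle_rack [(0.67, array([332.8, 301.6, 110.4, 112.3]))]
top [[545.92214153   0.         319.89719757]
 [  0.         545.92214153 238.4605963 ]
 [  0.           0.           1.        ]] [[ 0.0070371  -0.99990839 -0.01156212  0.00183584]
 [-0.99198005 -0.00552118 -0.12627392  0.52506803]
 [ 0.12619851  0.012358   -0.99192803  1.03375568]
 [ 0.          0.          0.          1.        ]]
safety_cap [(0.8, array([336. , 238.1,  28.2,  31.5])), (0.8, array([343.7, 179.3,  24.1,  27. ])), (0.79, array([408.1, 225.4,  25.7,  25.5]))]
oil_bottle []
spout_bottle [(0.56, array([265.9, 245.7,  43.5,  45.8]))]
bottle_rack [(0.73, array([304.6, 250.3, 144.8,  64.4]))]
```

```bash
python3 - <<'E'
import cv2
a=cv2.imread("pics/scene0.png")[150:390,180:500]; b=cv2.imread("pics/top0.png")[130:370,160:480]
cv2.imwrite("pics/s1.png",cv2.resize(a,(800,600),interpolation=2)); cv2.imwrite("pics/t1.png",cv2.resize(b,(800,600),interpolation=2))
E
```

```text
(no output)
```

View pics/s1.png

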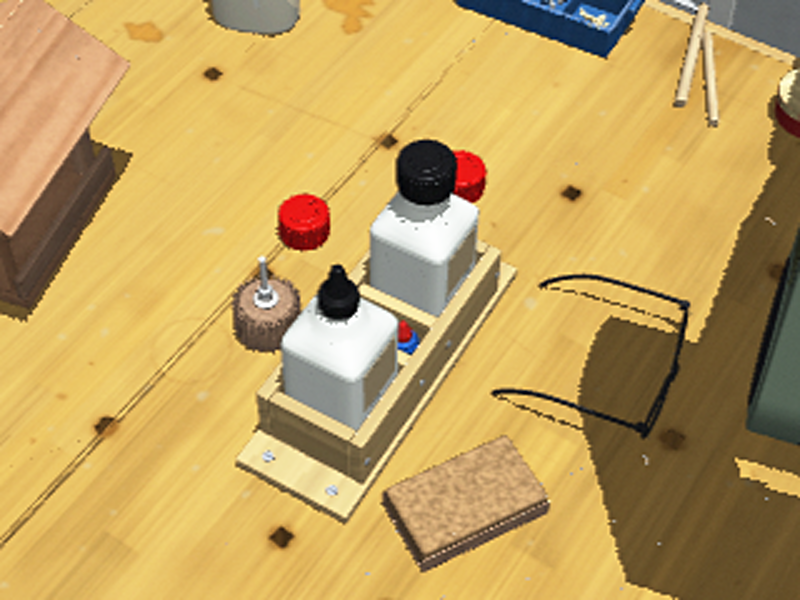

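View pics/t1.png

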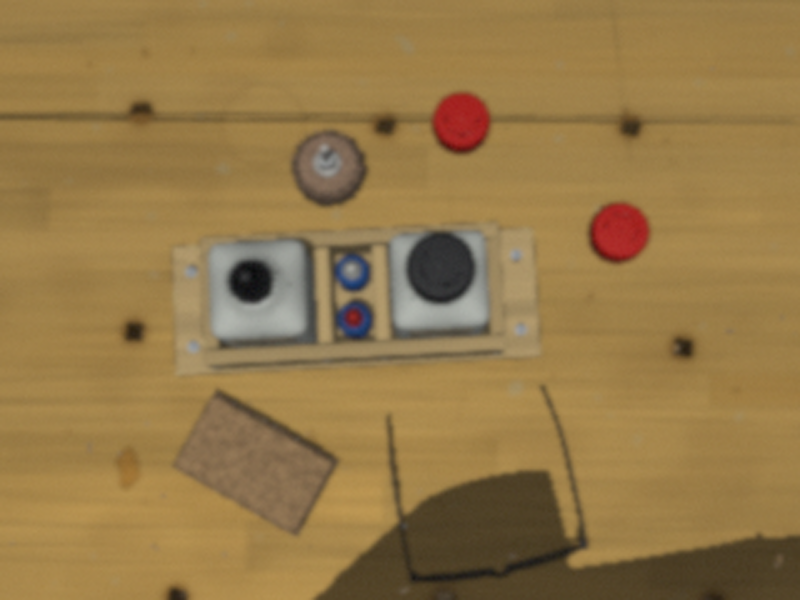

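The scene picture shows the black ribbed cap at full-frame pixel (350,219), next to the slim spout bottle at (316,268). In the top picture the cap is at (336,237). The two red caps on the bench at (344,179) and (408,223) are look-alikes. The oil bottle is in the +image-right well.

```bash
cat > h.py <<'E'
from station import sense, grab_frame, order, finder, ctrl
import cv2, numpy as np
from scipy.spatial.transform import Rotation as R
def ray(f,u,v,fish=False):
    K=f["intrinsics"];V=f["view"];x=(u-K[0,2])/K[0,0];y=(v-K[1,2])/K[1,1]
    if fish:
        r=np.hypot(x,y); d=np.array([x*np.sinc(r/np.pi),y*np.sinc(r/np.pi),np.cos(r)])
    else: d=np.array([x,y,1.])
    return -V[:3,:3].T@V[:3,3], V[:3,:3].T@d
def atz(f,u,v,z,fish=False):
    c,d=ray(f,u,v,fish); return c+d*(z-c[2])/d[2]
def delta(target):   # tool-axis shift in jog units
    s=sense(); return R.from_quat(s["tcp_rot"]).inv().apply(np.array(target)-s["eef_pos"])/0.05
E
python3 - <<'E'
from h import *
S=grab_frame("scene");T=grab_frame("top")
# black blob of the cap: centroid of dark pixels within cap area
for f,n,(x0,x1,y0,y1) in [(S,"scene",(335,367,203,233)),(T,"top",(320,352,220,255))]:
    g=f["img"][y0:y1,x0:x1].max(2)<75; ys,xs=np.where(g); u,v=(xs.min()+xs.max())/2+x0,(ys.min()+ys.max())/2+y0
    print(n,u,v,xs.min()+x0,xs.max()+x0,ys.min()+y0,ys.max()+y0, [np.round(atz(f,u,v,z),4) for z in(.1815,.196)])
for p in [(177,373),(541,353),(534,228),(176,247)]: print("rack",np.round(atz(T,160+p[0]*.4,130+p[1]*.4,0.006),4))
print(np.round(delta([0.45,0,.3]),2))
E
```

```text
scene 349.0 218.0 336 362 205 231 [array([ 0.5114, -0.0213,  0.1815]), array([ 0.5043, -0.0098,  0.196 ])]
top 336.0 236.5 323 349 223 250 [array([ 0.5097, -0.0237,  0.1815]), array([ 0.5078, -0.0235,  0.196 ])]
rack [0.4458 0.1822 0.006 ]
rack [ 0.4636 -0.1073  0.006 ]
rack [ 0.5641 -0.1023  0.006 ]
rack [0.5471 0.1858 0.006 ]
[ 8.29 -8.01 -1.73]
```

```bash
python3 -c "
from h import *
print(np.round(delta([0.5095,-0.0235,0.30]),2))"
```

```text
[ 9.21 -7.11 -1.73]
```

```bash
python3 -m jog '[[0,0,-1.2,0,1],[0.5,-0.4,-1.73,0,1],[1.4,-1.1,-1.73,0,1],[2.4,-1.8,-1.73,0,1],[3.4,-2.6,-1.73,0,1],[4.4,-3.4,-1.73,0,1],[5.4,-4.2,-1.73,0,1],[5.4,-4.2,-1.73,0,1]]'; python3 -c "
from h import *
print(sense()['joint_positions'],np.round(delta([0.5095,-0.0235,0.30]),2))"
```

```text
t: 1.6
eef_pos: [0.3919, -0.2282, 0.3003]
tcp_rot: [0.98, 0.201, 0.001, 0.0]
contact_force: [-0.2, 0.3, 0.3]
finger_gap: 1.002
finger_force: 0.0
[-7.19148472e-01 -1.17674303e-01  1.70103307e+00  7.25382673e-04
  1.55745517e+00  4.46208876e-01] [ 3.78 -2.84  0.01]
```

```bash
python3 -m jog '[[0.9,-0.7,0,0,1],[1.9,-1.4,0,0,1],[2.9,-2.15,0,0,1],[3.5,-2.6,0,0,1],[3.78,-2.84,0,0,1],[3.78,-2.84,0,0,1]]'; python3 - <<'E'
from h import *
f=grab_frame("wrist"); cv2.imwrite("pics/w1.png",f["img"][:,:,::-1])
print(f["intrinsics"],sense()["joint_positions"][5])
for d in finder.spot_in("safety_cap","wrist")[:4]:
    r=np.array(d["rect"])*[640,480,640,480]; print(round(d["p"],2),np.round(r,1),np.round(atz(f,r[0],r[1],.19,True),4))
p=np.append([.5095,-.0235,.196],1); c=f["view"]@p; print("cap in cam",c)
th=np.arctan2(np.hypot(c[0],c[1]),c[2]); k=f["intrinsics"]; ph=np.arctan2(c[1],c[0]); print(k[0,2]+k[0,0]*th*np.cos(ph),k[1,2]+k[1,1]*th*np.sin(ph))
E
```

```text
t: 2.35
eef_pos: [0.5096, -0.0278, 0.2998]
tcp_rot: [0.98, 0.198, -0.0, 0.0]
contact_force: [-0.6, 0.1, -0.6]
finger_gap: 1.003
finger_force: 0.0
[[371.64829954   0.         318.72628256]
 [  0.         371.64829954 236.78506644]
 [  0.           0.           1.        ]] 0.947807701840309
0.69 [433.1 207.5  40.   36.3] [ 0.5679 -0.1025  0.19  ]
0.62 [314.4 232.3  62.4  62.6] [ 0.5123 -0.0236  0.19  ]
0.56 [374.4  97.1  41.6  34.2] [ 0.6263 -0.0243  0.19  ]
cap in cam [-4.60218737e-03  5.44878395e-04  2.85878145e-01  1.00000000e+00]
312.7438549621883 237.4933591088277
```

View pics/w1.png

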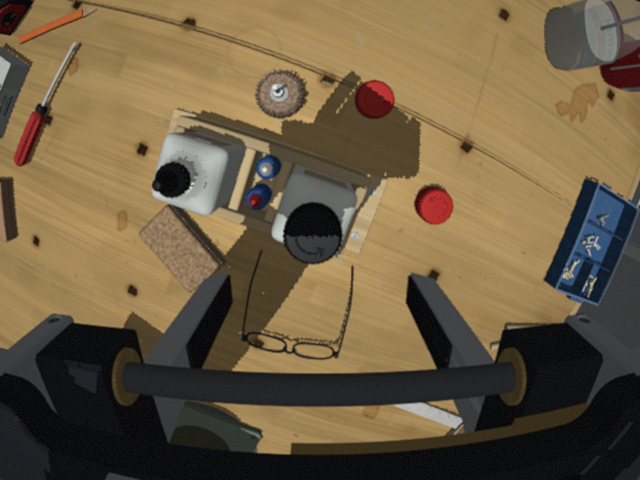

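The wrist picture shows the black cap at about (313,233), 60 px across. The spout bottle is at (172,181) and the red look-alikes are at (375,98) and (434,205). This agrees with the earlier fix to about 3 mm, so I'll fit the cap's cylinder outline over all three views.

```bash
python3 - <<'E'
from h import *
from scipy.optimize import least_squares
a=np.linspace(0,2*np.pi,73); ring=np.c_[.023*np.cos(a),.023*np.sin(a)]
def box(f,x,y,fish):
    P=np.vstack([np.c_[ring+[x,y],np.full(73,z)] for z in(.167,.196)]); c=P@f["view"][:3,:3].T+f["view"][:3,3]
    r=np.hypot(c[:,0],c[:,1]); s=np.arctan2(r,c[:,2])/r if fish else 1/c[:,2]
    K=f["intrinsics"]; q=np.c_[K[0,2]+K[0,0]*s*c[:,0],K[1,2]+K[1,1]*s*c[:,1]]; return np.r_[q.min(0),q.max(0)]
W=grab_frame("wrist");T=grab_frame("top")
g=W["img"][190:280,270:360].max(2)<75
n,l,st,ce=cv2.connectedComponentsWithStats(g.astype(np.uint8)); i=1+np.argmax(st[1:,4]); x,y,w,h=st[i,:4]
ow=np.array([270+x,190+y,270+x+w,190+y+h])-.5; print("wrist",ow)
obs=[("w",W,True,ow),("t",T,False,np.array([323,223,350,251])-.5)]
s=least_squares(lambda p:np.hstack([box(f,*p,k)-o for n,f,k,o in obs][:1]),[.51,-.0235]); print("wrist only",s.x,s.fun)
s=least_squares(lambda p:box(T,*p,False)-obs[1][3],[.51,-.0235]); print("top only",s.x,s.fun)
print(sense()["eef_pos"],np.round(delta([*least_squares(lambda p:np.hstack([box(f,*p,k)-o for n,f,k,o in obs]),[.51,-.0235]).x,.175]),3))
E
```

```text
wrist [282.5 200.5 341.5 263.5]
wrist only [ 0.50986081 -0.02350434] [-0.34944496 -0.64462481  0.34640951  0.65757413]
top only [ 0.50934262 -0.02348516] [-0.40423004 -0.68115994  0.4033126   0.69096619]
[ 0.50914279 -0.02877381  0.29998247] [ 0.053 -0.093  2.5  ]
```

```bash
python3 -m jog '[[0.05,-0.09,0,0,1],[0.05,-0.09,0.7,0,1],[0.05,-0.09,1.4,0,1],[0.05,-0.09,2.0,0,1],[0.05,-0.09,2.4,0,1],[0.05,-0.09,2.53,0,1],[0.05,-0.09,2.53,0,1]]' && python3 -c "
from h import *
print(sense()['eef_pos'],np.round(delta([0.5098,-0.0235,0.173]),3))
f=grab_frame('wrist');cv2.imwrite('pics/w2.png',f['img'][:,:,::-1])"
```

```text
t: 3.42
eef_pos: [0.5101, -0.0223, 0.1736]
tcp_rot: [0.98, 0.198, -0.0, -0.0]
contact_force: [0.4, -0.7, 0.7]
finger_gap: 1.003
finger_force: 0.0
[ 0.510124   -0.02232714  0.17361582] [-0.015  0.019  0.012]
```

View pics/w2.png

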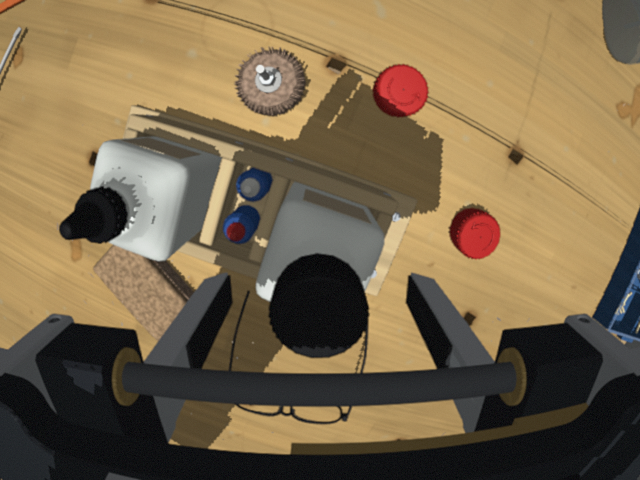

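The cap sits at about (319,305), midway between the fingers at 230 and 408, so it is centred. I'll close the gripper on it.

```bash
python3 -m jog '[[-0.01,0.02,0,0,1],[-0.01,0.02,0,0,0],[-0.01,0.02,0,0,0],[-0.01,0.02,0,0,0],[-0.01,0.02,0,0,0],[-0.01,0.02,0,0,0],[-0.01,0.02,0,0,0],[-0.01,0.02,0,0,0]]'
```

```text
t: 4.47
eef_pos: [0.5098, -0.0229, 0.1734]
tcp_rot: [0.98, 0.198, -0.0, -0.0]
contact_force: [-1.0, 1.3, 1.7]
finger_gap: 0.483
finger_force: 30.0
```

```bash
python3 -m jog '[[0,0,0.04,0,0],[0,0,0.08,0,0],[0,0,0.11,0,0],[0,0,0.11,0,0],[0,0,0.11,0,0]]'
```

```text
t: 5.1
eef_pos: [0.5107, -0.0231, 0.1695]
tcp_rot: [0.98, 0.198, 0.001, 0.0]
contact_force: [-3.7, 3.2, 8.3]
finger_gap: 0.481
finger_force: 30.0
```

```bash
python3 -m jog '[[0,0,0.03,0,0],[0,0,0.04,0,0],[0,0,0.04,0,0],[0,0,0.04,0,0]]'
```

```text
t: 5.6
eef_pos: [0.5109, -0.0231, 0.1681]
tcp_rot: [0.98, 0.198, 0.001, 0.0]
contact_force: [-3.3, 2.2, 11.2]
finger_gap: 0.487
finger_force: 30.0
```

```bash
python3 -m jog '[[0,0,0.01,-1,0],[0,0,0.01,-2,0],[0,0,0.01,-3,0],[0,0,0.01,-4,0],[0,0,0.01,-4,0]]'
```

```text
t: 6.22
eef_pos: [0.5111, -0.0229, 0.1678]
tcp_rot: [0.931, 0.366, 0.001, 0.0]
contact_force: [-3.2, 3.5, 10.6]
finger_gap: 0.486
finger_force: 30.0
```

```bash
python3 -m jog '[[0,0,0,-1.2,0],[0,0,0,-2.4,0],[0,0,0,-3.6,0],[0,0,0,-4.8,0],[0,0,0,-6,0],[0,0,0,-7.2,0],[0,0,0,-8.4,0],[0,0,0,-8.4,0]]'; python3 - <<'E'
from h import *
s=sense(); print(s["moment"],s["joint_positions"])
f=grab_frame("wrist");cv2.imwrite("pics/w3.png",f["img"][:,:,::-1])
E
```

```text
t: 7.22
eef_pos: [0.5107, -0.0231, 0.1676]
tcp_rot: [0.738, 0.675, 0.001, 0.001]
contact_force: [-3.7, 2.0, 11.9]
finger_gap: 0.488
finger_force: 30.0
[ 0.48972831  0.82122841 -0.04697945] [-2.14895153e-01  1.13725865e-01  1.74769334e+00  4.12559920e-04
  1.27862625e+00 -1.25843143e-01]
```

View pics/w3.png

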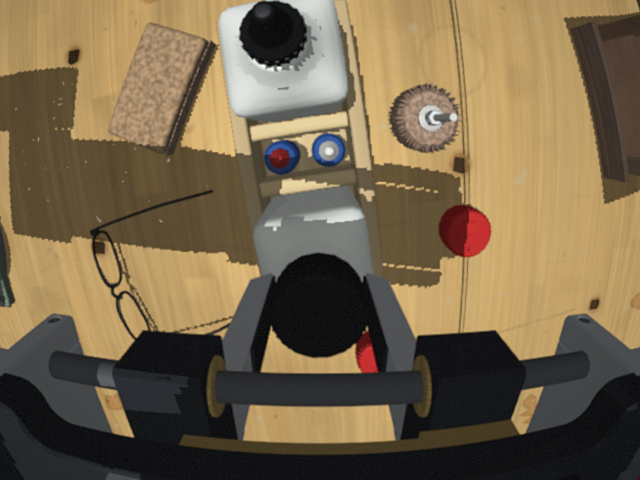

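The tool has turned 62° with the cap still pressed down, the cap is square between the fingers at (320,305), and there is almost no torque about z. I'll lift gently and check that it is free.

```bash
python3 -m jog '[[0,0,-0.1,0,0],[0,0,-0.2,0,0],[0,0,-0.3,0,0],[0,0,-0.4,0,0],[0,0,-0.4,0,0]]'
```

```text
t: 7.9
eef_pos: [0.5102, -0.0235, 0.1857]
tcp_rot: [0.738, 0.675, -0.0, 0.0]
contact_force: [-1.6, 0.6, 0.9]
finger_gap: 0.486
finger_force: 30.0
```

The force is about zero, so there is no bottle weight on the tool and the cap is free. I'll raise it to the finish height.

```bash
python3 -m jog '[[0,0,-0.3,0,0],[0,0,-0.7,0,0],[0,0,-1.1,0,0],[0,0,-1.5,0,0],[0,0,-1.7,0,0],[0,0,-1.8,0,0],[0,0,-1.8,0,0],[0,0,-1.8,0,0]]'; python3 - <<'E'
from h import *
print(sense())
f=grab_frame("scene")["img"][130:370,200:520,::-1]; cv2.imwrite("pics/s2.png",cv2.resize(f,(800,600),interpolation=2))
E
```

```text
t: 8.9
eef_pos: [0.5096, -0.0232, 0.2746]
tcp_rot: [0.738, 0.675, -0.0, -0.001]
contact_force: [0.2, -0.3, -1.4]
finger_gap: 0.487
finger_force: 30.0
{'t': 8.9, 'joint_positions': array([-2.15305784e-01,  2.55064657e-02,  1.61598962e+00, -3.79687820e-05,
        1.50172185e+00, -1.25323880e-01]), 'dq': array([0.00075883, 0.001481  , 0.00302056, 0.00108978, 0.0009236 ,
       0.00131687]), 'effort': array([ 3.84529805e-03, -3.07391095e+01, -2.95921254e+01,  7.14042666e-02,
        2.42587086e-02,  1.22720598e-04]), 'eef_pos': array([ 0.50957149, -0.02321669,  0.27456034]), 'tcp_rot': array([ 7.38192782e-01,  6.74589324e-01, -4.84382963e-04, -6.52777212e-04]), 'contact_force': array([ 0.17895527, -0.28453232, -1.42858811]), 'moment': array([-0.066894  , -0.02573537, -0.04275357]), 'finger_force': 29.99995811842382, 'finger_gap': 0.48698480860183707}
```

View pics/s2.png

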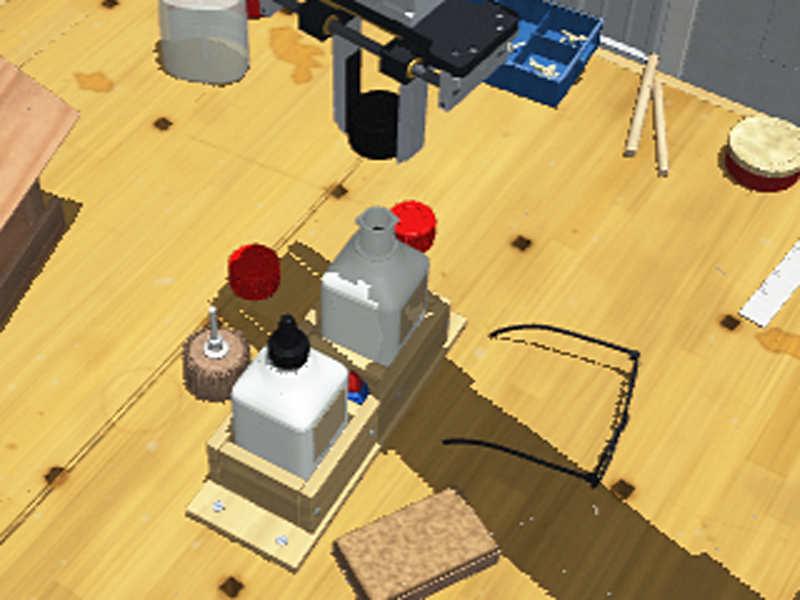

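The cap is held level in the fingers at crop (380,125), above the open neck at (378,222). The oil bottle is seated upright and the things around the rack haven't moved.

```bash
python3 -c "
from station import order
print(order.sign_off())"
```

```text
the job is handed in; nothing more can be done
None
```

I opened the wood oil and handed the job in at about 9 s with the cap held level roughly 9 cm above the open mouth; the bottle was upright in its well, nothing else had visibly moved, and no verdict came back.

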